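# Nest the canister and screw its lid down snug

### The job

Stand the screw-top canister upright in the square pocket of the fixture plate, its foot fully down on the pocket floor, so that it cannot turn. Then screw its lid down clockwise until it bites on the gasket and is hand-snug, stopping before it is overtightened and the gasket is crushed, and let go. Leave the calliper, file, V-block and chuck key where they are.

Things in the scene. Friction and masses are not known exactly. Their poses are not given: they have to be found in the camera images.
- canister_foot (a point): Centre of the underside of the loose aluminium screw-top canister, 100 mm tall over the lid, 0.4 to 0.7 kg in all. Foot: a 64 x 64 mm square plate 12 mm thick; above it a round body 52 mm in diameter, up to 72 mm above this point. z up through the lid; x and y square to the sides of the foot (all four ways round fit). It starts standing upright on the table.
- lid_centre (a point): Centre of the canister's screw lid, half-way up it, 86 mm above the underside of the foot when the lid is down (up to 2.5 mm higher while loose). The lid is a dark steel cap, round and ribbed, 57 mm in diameter, 28 mm high. x and y turn with the lid. It is captive and starts on the thread; the canister can be lifted by it.
- lid_top (a point): Centre of the lid's top face, 14 mm above its centre. Clockwise from above tightens; it sinks 5 mm a turn. It bites after an unknown 1.0 to 2.2 rad. Torque while turning: about 0.12 N m running free; at the bite it jumps to 0.5 N m, then rises 2.5 N m per rad. Snug once it has reached 0.6 to 1.05 N m (aim for 0.8); more crushes the gasket. It stays as tight as left; friction hides the torque once turning stops.
- gasket (a joint): How far the gasket under the lid is squeezed, in m: 0 while the lid runs free, then 0.0003 m for each N m of lid torque above 0.5 N m. Snug is 0.00003 to 0.000165 m, more is crushed; this is finer than its reading.
- nest_mouth (a point): Centre of the mouth of the square pocket in the steel fixture plate (110 x 110 x 18 mm, bolted flat to the table, so the mouth is 18 mm above the table). The pocket is 67 x 67 mm, with a 2 mm chamfer at the mouth, and 12 mm deep; x and y run square to its sides, z up. A low round bolt head 4 mm high stands at each corner of the plate.
- nest_floor (a point): Centre of the pocket floor, 12 mm under the mouth and 6 mm above the table; same axes as the mouth.
- calliper: Bystander: steel calliper 75 x 230 x 12 mm lying flat; origin at the centre of its underside.
- v_block: Bystander: steel V-block 60 x 51 x 42 mm; origin at the centre of its underside.
- flat_file: Bystander: flat file with a wooden handle, 28 x 330 x 29 mm, lying flat; origin at the centre of its underside.
- chuck_key: Bystander: small T-shaped steel chuck key, 57 x 56 x 14 mm, lying flat; origin at the centre of its underside.

How it is judged:
By the outcome, as a careful person would: the job done as asked, in the order asked, and still so for the second after the job is handed in, with the robot touching nothing.
It also fails if it takes over 67 s, if anything falls off the work surface, if the arm or the gripper's body presses on something with over 40 N, if the wrist force passes 120 N, or if a joint passes its speed limit or range.

### The arm

A 7-joint arm with a two-finger parallel gripper is mounted at the origin on a cart in front of the work surface, level with it; the furniture and walls round the work are solid. World frame = base frame: x ahead of the robot, y to its left, z up, the work surface at z = 0. Lengths are in m, angles in rad, forces in N, time in s.
With the tool pointing down it reaches from about 0.4 to 0.875 m from the base axis. Payload 19.3 kg.
Tool frame: the origin (TCP) lies midway between the tips of the shut fingers; the grasp point (between the pads) lies 19 mm behind it; z points along the fingers, y is the direction in which the jaws open and shut (so a half turn about z gives the same grasp; the last joint's range is limited). The gripper opens to 85 mm and grips with 20 to 120 N. Pads are 22 mm wide; open, the fingers measure 114 mm over their backs; the gripper's body (76 mm by 85 mm) begins 54 mm behind the grasp point. The pads swing forward as they close: fully open they stand 13 mm farther back than shut.
Start: joints at [-1.365, 0.521, -0.036, 1.599, 0.021, 1.021, -0.113], TCP at [0.17, 0.601, 0.231] pointing down, gripper open.
Joint ranges: [-2.91, 2.91], [-0.3, 2.13], [-1.5, 1.42], [0.17, 2.43], [-1.26, 4.41], [0.16, 1.93], [-2.52, 2.52]. Speed limits (rad/s): [1.89, 1.89, 2.39, 2.39, 3.01, 3.01, 3.01].

### API

Orientations are given as [roll, pitch, yaw] about the fixed x, y, z axes, in that order (R = Rz(yaw) Ry(pitch) Rx(roll)).
In Python, from workcell import telemetry, cams, workorder gives the robot as it stands. The module is installed in compiled form; this text tells all that it offers.
- The arm moves only by the tool apply_moves, never from a script. Its argument "steps" is a list of rows, each a list of 4 numbers: the shift along the tool's x, y, z in cm, then the turn about the tool's z in rad. A call has exactly 10 rows; each row is the pose to reach, as a shift and turn from the pose commanded when the call began, along the tool's axes at that moment; what a row does not reach only later rows make up. A row lasts 1/12 s, in which the tool goes at most 41.7 mm and 7.16 degrees, less where a joint would pass 70% of its speed; a pose out of reach is approached as far as the arm can. A call with a gripper value outside its range is refused whole. "claw" is the closure, from 0 (fully open) to 1 (shut), set as the call begins (left out, the last holds). The fingers move at their own pace and stop on an object; "force" is the grip in N (left out, the last holds). Time passes only in rows, so rows that repeat a pose let the fingers close, or fill a call up. It gives the time, the measured TCP pose, the force and the opening at its end, in the units of the state.
- telemetry.observe(): the state, without advancing time (a new reading comes with each control period).
- cams.grab_frame(name): name is "scene" or "top"; returns a dict with "color" (420x560x3 uint8, red, green, blue), "mtx" (3x3 intrinsics, pixels), "eye" and "orientation" of the camera in the world. Camera axes: x right, y down, z forward; pixel columns grow to the right and rows downward; lengths in m; the calibration is good to about 2 mm. A picture is of the moment at which its call begins. There is no depth.
- workorder.job_done(): hands the job in, once; it reports no verdict.
Trained networks look in the newest picture that a camera, given by its name, has taken for a name from the list of things; names that differ only in an ending like _2 or _b are one class to them, and where a whole thing is asked for, a point or a joint stands for the part that bears it (a point fixed in the world has none). Each returns a list of dicts, best first, with "score" (0 to 1); they miss things now and then, are a little off and sometimes report something else, mostly with a low value. They report only what shows in the picture. A call takes as long as a camera call.
- cams.find_in(camera, name): "box" ([left, top, width, height] in pixels, round what is visible of it).
- cams.pinpoint(camera, name): "uv" ([column, row] in pixels: a listed point, or the origin of a listed thing).
The state is a dict: "clock": time; "qpos": joint angles; "qd": joint speeds; "joint_efforts": joint torques, N m; "position": TCP position; "tool_rot": TCP orientation; "force": force on the tool from outside, world axes, zero at the start; "moment": the same for the moment, N m; "grip_width": finger opening in m.
Only numpy, scipy, OpenCV 4.12 (cv2) and the standard library are available. Lean on these libraries where they do the work, as an engineer would, in place of code of your own. Each camera call takes 0.05 s, during which the arm holds its last target. There are 200 camera calls.

## Working session

There is one attempt and no reset: what is moved stays moved. The work goes in short steps, Python scripts to look and compute and a tool call to move; the robot and the scene stay as the last step left them, time stands still between calls to the robot, and variables do not carry over. Pictures are saved under pics/ and viewed, about 8 in all and at most 12, crops included, and the job is handed in when it is done.

Besides the shell and the picture viewer there is one more tool, called after "Call:" as name([rows], argument=value, ...), one row to a line, values as JSON. apply_moves: Moves the arm, as the interface text tells. Its arguments: {"type":"object","properties":{"steps":{"type":"array"},"claw":{"type":"number"},"force":{"type":"number"}},"required":["steps"]}

```bash
mkdir -p pics; cat > h.py <<'E'
import numpy as np, cv2
from workcell import telemetry, cams, workorder
from scipy.spatial.transform import Rotation as R
def rot(o):
    o=np.array(o,float)
    if o.shape==(3,3): return o
    return (R.from_euler('xyz',o) if o.size==3 else R.from_quat(o)).as_matrix()
def ray(f,uv):
    d=np.linalg.inv(np.array(f["mtx"]))@np.array([uv[0],uv[1],1.]); return np.array(f["eye"]),rot(f["orientation"])@d
def atz(f,uv,z):
    e,d=ray(f,uv); return e+d*(z-e[2])/d[2]
def proj(f,p):
    c=np.array(f["mtx"])@(rot(f["orientation"]).T@(np.array(p)-np.array(f["eye"]))); return c[:2]/c[2]
def tri(rays):
    A=0;b=0
    for e,d in rays:
        d=d/np.linalg.norm(d);M=np.eye(3)-np.outer(d,d);A=A+M;b=b+M@e
    return np.linalg.solve(A,b)
E
python3 - <<'E'
from h import *
np.set_printoptions(precision=4,suppress=True)
s=telemetry.observe();print(s)
F={}
for c in("scene","top"):
    F[c]=cams.grab_frame(c);f=F[c];print(c,f["mtx"],f["eye"],f["orientation"])
    for n,z in(("canister_foot",0),("lid_centre",.087),("lid_top",.101),("nest_mouth",.018),("nest_floor",.006),("calliper",0),("v_block",0),("flat_file",0),("chuck_key",0)):
        p=cams.pinpoint(c,n)[:2]
        print(n,[(q["uv"],round(q["score"],2),atz(f,q["uv"],z)) for q in p])
cv2.imwrite("pics/a.png",F["top"]["color"][:,:,::-1]);cv2.imwrite("pics/b.png",F["scene"]["color"][:,:,::-1])
E
```

```text
{'clock': 0.0, 'qpos': array([-1.3652,  0.522 , -0.0363,  1.6   ,  0.0212,  1.0211, -0.1129]), 'qd': array([ 0.0003,  0.0001,  0.    , -0.0008, -0.0023,  0.0015,  0.0008]), 'joint_efforts': array([  0.001 , -92.7113,   1.9808, -36.9916,   0.0179,   0.0085,
        -0.    ]), 'position': array([0.1701, 0.6011, 0.2307]), 'tool_rot': array([-3.1405,  0.0001,  2.8657]), 'force': array([-1.1745,  0.376 , -0.8879]), 'moment': array([ 0.0569,  0.0785, -0.0668]), 'grip_width': 0.08544124789894386}
scene [[500.1219   0.     277.4036]
 [  0.     500.1219 219.282 ]
 [  0.       0.       1.    ]] [ 0.1612 -1.0699  0.5828] [-2.0351 -0.0116 -0.4681]
canister_foot [([278.7, 285.5], 0.85, array([ 0.5575, -0.3071,  0.    ])), ([214.0, 217.8], 0.37, array([0.5469, 0.0446, 0.    ]))]
lid_centre [([278.0, 255.1], 0.58, array([ 0.5443, -0.3277,  0.087 ])), ([215.4, 219.6], 0.37, array([ 0.489 , -0.1314,  0.087 ]))]
lid_top [([278.3, 245.3], 0.72, array([ 0.5509, -0.3156,  0.101 ])), ([318.2, 245.9], 0.58, array([ 0.6199, -0.3514,  0.101 ]))]
nest_mouth [([213.8, 214.9], 0.97, array([0.5404, 0.0261, 0.018
[... 673 characters left out ...]
array([ 0.5397, -0.3105,  0.087 ])), ([217.0, 245.1], 0.43, array([ 0.5393, -0.0041,  0.087 ]))]
lid_top [([354.9, 241.1], 0.64, array([ 0.5434, -0.3182,  0.101 ])), ([421.2, 271.9], 0.49, array([ 0.4723, -0.4644,  0.101 ]))]
nest_mouth [([227.8, 164.1], 0.74, array([ 0.7396, -0.0199,  0.018 ])), ([218.8, 243.2], 0.71, array([0.544 , 0.0032, 0.018 ]))]
nest_floor [([216.6, 246.6], 0.9, array([0.5358, 0.0107, 0.006 ]))]
calliper [([299.0, 175.4], 0.81, array([ 0.7109, -0.1964,  0.    ]))]
v_block [([225.8, 166.0], 0.63, array([ 0.7381, -0.0122,  0.    ]))]
flat_file [([162.8, 243.5], 0.98, array([0.5456, 0.1462, 0.    ]))]
chuck_key [([420.0, 268.6], 0.55, array([ 0.4739, -0.4902,  0.    ]))]
```

View pics/a.png

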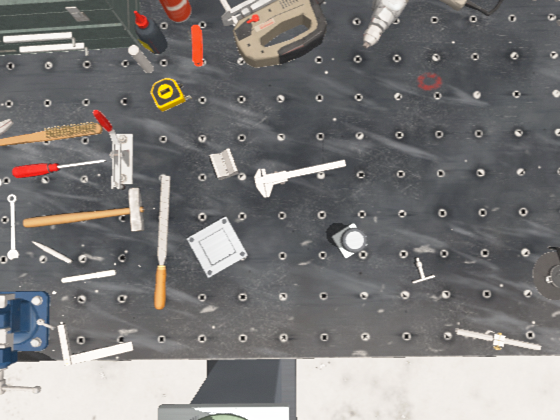

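View pics/b.png

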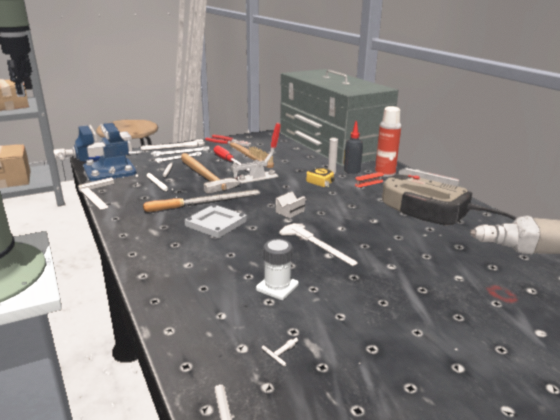

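The top view shows the plate at about (217,246), turned roughly 25-30° in the image. The canister is at (350,240), with its square foot showing lower left at about (347,243). The arm is out of view to the left. Next I'll measure the yaws.

```bash
python3 - <<'E'
from h import *
np.set_printoptions(precision=4,suppress=True)
f=cams.grab_frame("top");im=f["color"]
g=cv2.cvtColor(im,cv2.COLOR_RGB2GRAY)
out=[]
for (u,v,r,z) in((217,246,42,.018),(350,241,30,.012)):
    c=g[v-r:v+r,u-r:u+r]; m=((c>110)*255).astype(np.uint8)
    m=cv2.morphologyEx(m,cv2.MORPH_CLOSE,np.ones((3,3)))
    cs,_=cv2.findContours(m,cv2.RETR_EXTERNAL,cv2.CHAIN_APPROX_NONE)
    k=max(cs,key=cv2.contourArea);k=k+np.array([u-r,v-r])
    w=np.array([atz(f,p[0],z)[:2] for p in k],np.float32)
    rc=cv2.minAreaRect(w*1000);print(rc,cv2.boxPoints(rc))
    out.append(cv2.resize(im[v-r:v+r,u-r:u+r],(400,400),interpolation=cv2.INTER_CUBIC))
cv2.imwrite("pics/c.png",np.hstack(out)[:,:,::-1])
E
```

```text
((533.630615234375, 9.026779174804688), (116.73689270019531, 119.13842010498047), 28.254043579101562) [[454.0174  33.8682]
 [510.4153 -71.0758]
 [613.2439 -15.8146]
 [556.8459  89.1293]]
((537.5831909179688, -326.8201904296875), (90.17147827148438, 74.95053100585938), 31.682939529418945) [[ 479.534  -318.6098]
 [ 518.8994 -382.3903]
 [ 595.6324 -335.0306]
 [ 556.267  -271.2501]]
```

View pics/c.png

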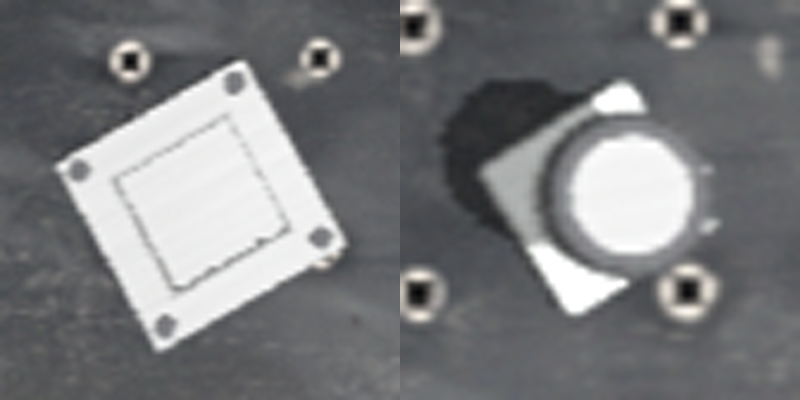

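The pocket's corners in the left crop are about (230,117), (290,230), (178,292) and (112,180). The foot's corners in the right crop are about (622,80), (480,175) and (575,317), with the lid ring centred near (628,193).

```bash
cat >> h.py <<'E'
def delta(s,p,yaw=None):
    """shift in tool axes (cm) to world p, and turn about tool z to reach yaw"""
    T=rot(s["tool_rot"]);d=T.T@(np.array(p)-s["position"])*100
    return d, None if yaw is None else -(yaw-s["tool_rot"][2])
E
python3 - <<'E'
from h import *
np.set_printoptions(precision=4,suppress=True)
f=cams.grab_frame("top");sc=cams.grab_frame("scene");s=telemetry.observe()
def ang(a,b):return np.degrees(np.arctan2(*(b-a)[1::-1]))%90
P=np.array([(230,117),(290,230),(178,292),(112,180)])/4.762+[175,204]-.4
W=np.array([atz(f,p,.018)[:2] for p in P]);print("pocket",W.mean(0),[ang(W[i],W[(i+1)%4]) for i in range(4)],[np.linalg.norm(W[i]-W[(i+1)%4]) for i in range(4)])
P=np.array([(242,60),(347,242),(158,352),(57,167)])/4.762+[175,204]-.4
W=np.array([atz(f,p,.018)[:2] for p in P]);print("plate",W.mean(0),[ang(W[i],W[(i+1)%4]) for i in range(4)],[np.linalg.norm(W[i]-W[(i+1)%4]) for i in range(4)])
P=np.array([(222,80),(80,175),(175,317)])/6.667+[320,211]-.4
W=np.array([atz(f,p,.012)[:2] for p in P]);print("foot",(W[0]+W[2])/2,ang(W[0],W[1]),ang(W[1],W[2]),np.linalg.norm(W[0]-W[1]),np.linalg.norm(W[2]-W[1]))
print("lid",atz(f,np.array([228,193])/6.667+[320,211]-.4,.1))
for p in [(.545,.3,.25),(.545,-.314,.2),(.545,-.314,.064)]: print(delta(s,p,2.75))
for n in("lid_top","canister_foot"):
  a=cams.pinpoint("top",n)[0]["uv"];b=cams.pinpoint("scene",n)[0]["uv"]
  print(n,tri([ray(f,a),ray(sc,b)]))
E
```

```text
pocket [0.5359 0.0074] [np.float64(27.611183572948477), np.float64(28.045699926042516), np.float64(30.398264881673107), np.float64(27.256050606680056)] [np.float64(0.06602503471119857), np.float64(0.06539524353142251), np.float64(0.06702578344221369), np.float64(0.0686537812696456)]
plate [0.5358 0.0082] [np.float64(29.530079734858617), np.float64(29.254986979097794), np.float64(28.625093132118216), np.float64(29.251295624097516)] [np.float64(0.10853903622381497), np.float64(0.11151808749972622), np.float64(0.1085514192323686), np.float64(0.10980360400080601)]
foot [ 0.546  -0.3169] 32.720113707676234 32.573981061657264 0.06320180404618367 0.06238025644804425
lid [ 0.5469 -0.316   0.1   ]
(array([-44.2687, -18.7944,  -1.8686]), np.float64(0.11579718665058181))
(array([-60.9885, -77.8742,   3.1299]), np.float64(0.11579718665058181))
(array([-60.9881, -77.8747,  16.7299]), np.float64(0.11579718665058181))
lid_top [ 0.5471 -0.3176  0.108 ]
canister_foot [ 0.5477 -0.3134  0.0074]
```

Call:
apply_moves([
  [-3,-1.3,0,0],
  [-7,-3,0,0],
  [-10.7,-4.5,0,0],
  [-14.4,-6,0,0],
  [-18.1,-7.5,0,0],
  [-21.8,-9,0,0],
  [-25.5,-10.5,0,0],
  [-29.2,-12,0,0],
  [-33,-13.5,0,0],
  [-36.8,-15,0,0],
], claw=0)

```text
clock: 2.18
position: [0.4848, 0.3554, 0.2315]
tool_rot: [3.141, 0.0, 2.866]
force: [-0.4, 0.4, -0.2]
grip_width: 0.0855
```

Call:
apply_moves([
  [-3,-2,0,0],
  [-6,-4.5,0,0],
  [-8,-8,0,0],
  [-9.5,-12,0,0],
  [-10.8,-16,0,0],
  [-12,-20,0,0],
  [-13.2,-24,0,0],
  [-14.4,-28,0,0],
  [-15.6,-32,0,0],
  [-16.8,-36,0,0],
])

```text
clock: 3.02
position: [0.5467, -0.0354, 0.2316]
tool_rot: [3.141, 0.0, 2.866]
force: [1.3, 0.2, -1.0]
grip_width: 0.0856
```

```bash
python3 - <<'E'
from h import *
np.set_printoptions(precision=4,suppress=True)
s=telemetry.observe();print(s)
for p in [(.5465,-.3165,.2),(.5465,-.3165,.064)]: print(delta(s,p,2.75))
E
```

```text
{'clock': 3.0167, 'qpos': array([-0.1296,  0.4005,  0.1149,  1.8107, -0.0558,  0.933 ,  1.3046]), 'qd': array([ 0.8225,  0.0463,  0.1294, -0.0604, -0.0671,  0.0182,  0.9731]), 'joint_efforts': array([-10.5941, -80.5832,   3.3416, -32.289 ,   0.26  ,   0.1393,
        -3.2924]), 'position': array([ 0.5467, -0.0354,  0.2316]), 'tool_rot': array([3.1413, 0.0005, 2.8659]), 'force': array([ 1.2616,  0.191 , -1.0184]), 'moment': array([ 0.0194, -0.0528, -0.0104]), 'grip_width': 0.08562260099890948}
(array([ -7.6303, -27.0568,   3.1559]), np.float64(0.1158869091808552))
(array([ -7.6235, -27.0603,  16.7559]), np.float64(0.1158869091808552))
```

Call:
apply_moves([
  [-1.1,-4,0,0.02],
  [-2.2,-8,0,0.04],
  [-3.3,-12,0.5,0.06],
  [-4.4,-16,1,0.08],
  [-5.5,-20,1.5,0.1],
  [-6.6,-24,2,0.12],
  [-7.4,-26.9,3,0.12],
  [-7.4,-26.9,3,0.12],
  [-7.4,-26.9,3,0.12],
  [-7.4,-26.9,3,0.12],
])

```text
clock: 3.85
position: [0.5451, -0.3117, 0.2012]
tool_rot: [3.141, -0.0, 2.746]
force: [0.1, 0.2, 0.7]
grip_width: 0.0853
```

```bash
python3 - <<'E'
from h import *
np.set_printoptions(precision=4,suppress=True)
s=telemetry.observe();print(s["position"],s["tool_rot"],s["qpos"])
for p in [(.5465,-.3165,.064)]: print(delta(s,p,2.746))
f=cams.grab_frame("scene");cv2.imwrite("pics/d.png",cv2.resize(f["color"][120:330,140:420],None,fx=2,fy=2)[:,:,::-1])
E
```

```text
[ 0.5451 -0.3117  0.2012] [ 3.1411 -0.0004  2.746 ] [ 0.3014  0.5656  0.1857  1.6298 -0.1219  0.9579  1.7044]
(array([-0.3179, -0.3922, 13.7197]), np.float64(3.1929251003148806e-05))
```

View pics/d.png

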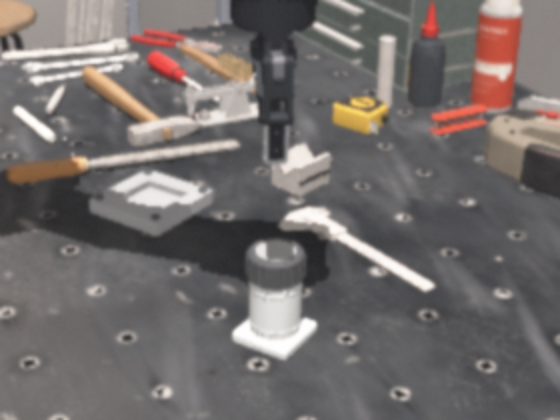

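The gripper stands directly above the canister, with the lid at crop (276,265) and the jaws seen edge-on at (275,140). I'll descend and grip.

Call:
apply_moves([
  [-0.3,-0.4,1.5,0],
  [-0.3,-0.4,4,0],
  [-0.3,-0.4,7,0],
  [-0.3,-0.4,9.5,0],
  [-0.3,-0.4,11.5,0],
  [-0.3,-0.4,12.8,0],
  [-0.3,-0.4,13.5,0],
  [-0.3,-0.4,13.7,0],
  [-0.3,-0.4,13.7,0],
  [-0.3,-0.4,13.7,0],
])

```text
clock: 4.73
position: [0.5468, -0.3174, 0.0655]
tool_rot: [-3.142, 0.002, 2.746]
force: [0.1, -0.9, 0.7]
grip_width: 0.0855
```

Call:
apply_moves([
  [0,0,0,0],
  [0,0,0,0],
  [0,0,0,0],
  [0,0,0,0],
  [0,0,0,0],
  [0,0,0,0],
  [0,0,0,0],
  [0,0,0,0],
  [0,0,0,0],
  [0,0,0,0],
], claw=1, force=80)

```text
clock: 5.57
position: [0.5469, -0.3172, 0.0653]
tool_rot: [3.141, 0.002, 2.746]
force: [-0.3, 3.2, 10.1]
grip_width: 0.0547
```

```bash
python3 - <<'E'
from h import *
np.set_printoptions(precision=4,suppress=True)
s=telemetry.observe();print(s)
f=cams.grab_frame("scene");cv2.imwrite("pics/e.png",cv2.resize(f["color"][180:310,200:370],None,fx=4,fy=4,interpolation=cv2.INTER_CUBIC)[:,:,::-1])
E
```

```text
{'clock': 5.5667, 'qpos': array([ 0.3353,  0.7441,  0.1467,  1.7041, -0.1542,  0.7032,  1.7367]), 'qd': array([ 0.0002, -0.0001, -0.0001,  0.0005, -0.0005, -0.0004,  0.0001]), 'joint_efforts': array([  1.3735, -96.7392,   8.5498, -26.2068,   0.2296,  -0.5759,
         0.0149]), 'position': array([ 0.5469, -0.3172,  0.0653]), 'tool_rot': array([3.1413, 0.0015, 2.746 ]), 'force': array([-0.2933,  3.2365, 10.086 ]), 'moment': array([ 0.3297,  0.239 , -0.0261]), 'grip_width': 0.05468061649877632}
```

View pics/e.png

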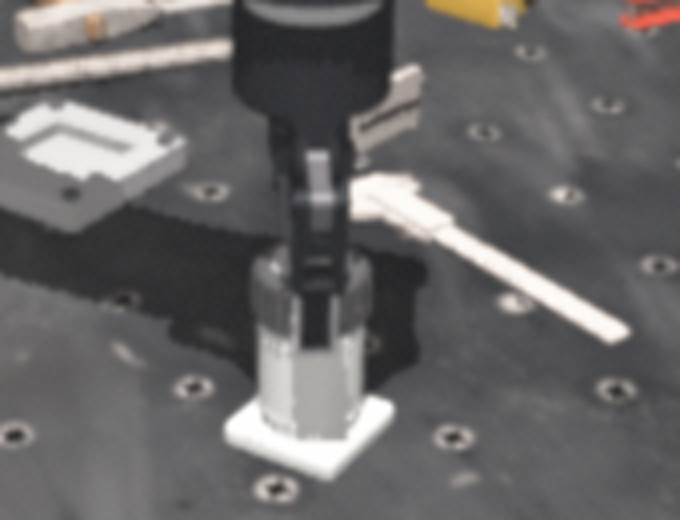

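The pads sit centred on the lid: finger at crop (315,300), lid at (312,290), foot at (310,435) flat on the table. I'll lift and carry.

Call:
apply_moves([
  [0,0,-0.5,0],
  [0,0,-1.5,0],
  [0,0,-3,0],
  [0,0,-4.5,0],
  [0.4,0.9,-5.5,0],
  [1.2,2.6,-6,0],
  [2.4,5.2,-6,0.01],
  [3.8,8.3,-6,0.02],
  [5.3,11.6,-6,0.03],
  [6.8,14.9,-6,0.04],
])

```text
clock: 6.45
position: [0.5403, -0.1516, 0.1247]
tool_rot: [3.141, -0.0, 2.705]
force: [1.1, 0.2, -5.1]
grip_width: 0.0548
```

Call:
apply_moves([
  [1.5,3.2,0,0.01],
  [2.9,6.3,0,0.02],
  [4.2,9.1,0,0.02],
  [5.3,11.5,0,0.02],
  [6.1,13.3,0,0.02],
  [6.6,14.3,0,0.02],
  [6.7,14.6,0,0.02],
  [6.7,14.6,0,0.02],
  [6.7,14.6,0,0.02],
  [6.7,14.6,0,0.02],
])

```text
clock: 7.28
position: [0.5417, 0.0056, 0.1244]
tool_rot: [-3.141, 0.0, 2.684]
force: [-0.2, -0.5, -6.5]
grip_width: 0.0549
```

```bash
python3 - <<'E'
from h import *
np.set_printoptions(precision=4,suppress=True)
s=telemetry.observe();print(s)
f=cams.grab_frame("scene");t=cams.grab_frame("top")
a=cams.pinpoint("scene","canister_foot")[:2];print(a)
print(delta(s,(.536,.0075,.09)))
A=cv2.resize(f["color"][135:245,150:280],(520,440),interpolation=cv2.INTER_CUBIC);B=cv2.resize(t["color"][200:290,185:241],(274,440),interpolation=cv2.INTER_CUBIC)
cv2.imwrite("pics/f.png",np.hstack([A,B])[:,:,::-1])
E
```

```text
{'clock': 7.2833, 'qpos': array([-0.2615,  0.5451,  0.1938,  1.922 , -0.1568,  0.689 ,  1.1393]), 'qd': array([ 0.0028,  0.0016, -0.0025,  0.0006, -0.0005,  0.0003, -0.0018]), 'joint_efforts': array([ -1.1305, -86.3429,   6.8238, -28.8221,  -0.0168,   0.0011,
        -0.0002]), 'position': array([0.5417, 0.0056, 0.1244]), 'tool_rot': array([-3.1411,  0.0002,  2.6839]), 'force': array([-0.2443, -0.5326, -6.4977]), 'moment': array([-0.028 , -0.0294,  0.0385]), 'grip_width': 0.05487367828946705}
[{'uv': [217.8, 200.5], 'score': 0.75}]
(array([ 0.6001, -0.0771,  3.4384]), None)
```

View pics/f.png

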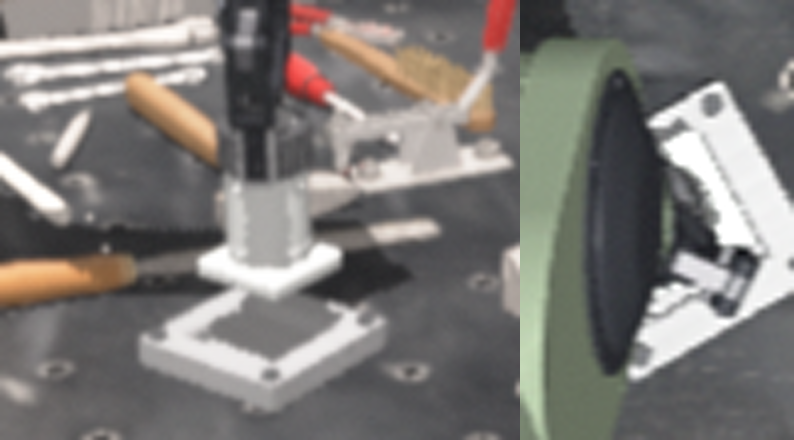

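The canister hangs above the plate: foot corners at crop (198,266), (271,298) and (343,250), plate corners at (140,340), (272,375) and (385,320). I'll check these against projections from my estimates.

```bash
python3 - <<'E'
from h import *
np.set_printoptions(precision=1,suppress=True)
f=cams.grab_frame("scene");s=telemetry.observe()
im=cv2.resize(f["color"][135:245,150:280],(780,660),interpolation=cv2.INTER_CUBIC)
def sq(c,yaw,h,z):
    a=np.radians(yaw)+np.pi/4+np.arange(4)*np.pi/2
    return np.array([proj(f,(c[0]+h*2**.5*np.cos(t),c[1]+h*2**.5*np.sin(t),z)) for t in a])
x,y=s["position"][:2];F=s["position"][2]-.0653
for c,yaw,h,z,col in(((.5359,.0078),29,.055,.018,(255,0,0)),((.5359,.0078),29,.0355,.018,(255,0,0)),((x,y),29,.032,F,(0,200,0)),((x,y),29,.032,F+.012,(0,0,255))):
    p=((sq(c,yaw,h,z)+.5-[150,135])*6);print(p.tolist())
    cv2.polylines(im,[np.int32(p*16)],True,col,1,cv2.LINE_AA,4)
cv2.imwrite("pics/g.png",im[:,:,::-1])
E
```

```text
[[377.3308202254542, 424.62623391113004], [203.47584401862417, 515.4276057457059], [406.11809521321453, 587.5935823068008], [574.4665859321253, 488.2786649791064]]
[[381.9957294576019, 451.0347039171591], [270.4030035642678, 510.529905385827], [400.54494158197775, 556.0434592100321], [509.844814866156, 493.00765801503434]]
[[392.6996401600904, 368.3600242594763], [291.19655323924405, 419.5217162072688], [410.30200336222623, 458.57912242429876], [509.87049272567793, 404.63661199388616]]
[[391.4540795510424, 342.6275899247877], [289.46062123557186, 393.0202542769067], [409.052845982653, 431.54912320310603], [509.09736903332805, 378.40342396179665]]
```

View pics/g.png

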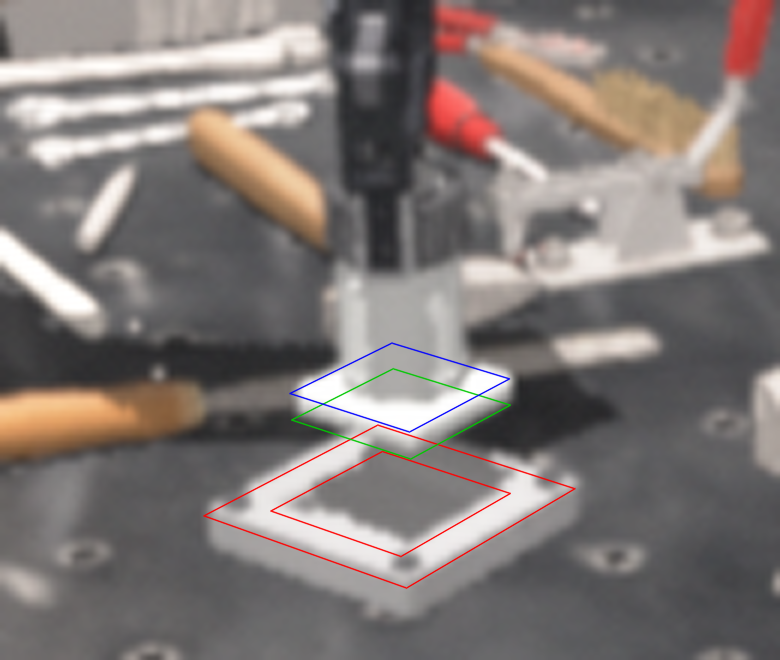

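The projected plate and foot outlines miss the picture by the same small camera offset, about (+4,-9) px at 6x. So they agree with each other to about 1 mm. I'll correct 6 mm in tool x and descend.

Call:
apply_moves([
  [0.2,0,0,0],
  [0.4,0,0.3,0],
  [0.6,-0.05,0.8,0],
  [0.6,-0.05,1.4,0],
  [0.6,-0.05,2,0],
  [0.6,-0.05,2.6,0],
  [0.6,-0.05,3.1,0],
  [0.6,-0.05,3.5,0],
  [0.6,-0.05,3.8,0],
  [0.6,-0.05,3.9,0],
])

```text
clock: 8.32
position: [0.536, 0.0092, 0.0847]
tool_rot: [-3.141, -0.0, 2.686]
force: [-1.0, 0.1, -5.1]
grip_width: 0.0553
```

Call:
apply_moves([
  [0,0,0,0],
  [0,0,0.05,0],
  [0,0,0.1,0],
  [0,0,0.15,0],
  [0,0,0.2,0],
  [0,0,0.25,0],
  [0,0,0.3,0],
  [0,0,0.35,0],
  [0,0,0.4,0],
  [0,0,0.45,0],
])

```text
clock: 9.15
position: [0.5362, 0.0093, 0.0807]
tool_rot: [-3.142, -0.0, 2.686]
force: [0.1, -0.5, -5.6]
grip_width: 0.0549
```

```bash
python3 - <<'E'
from h import *
np.set_printoptions(precision=4,suppress=True)
print(telemetry.observe())
E
```

```text
{'clock': 9.15, 'qpos': array([-0.2517,  0.6086,  0.1701,  1.9584, -0.1752,  0.5886,  1.1494]), 'qd': array([ 0.0014,  0.01  , -0.0031,  0.0028, -0.0019, -0.0113,  0.0029]), 'joint_efforts': array([ -0.0371, -89.1639,   7.3757, -25.0583,   0.0209,   0.0361,
        -0.0068]), 'position': array([0.5362, 0.0093, 0.0807]), 'tool_rot': array([-3.1416, -0.    ,  2.6858]), 'force': array([ 0.1323, -0.5209, -5.6492]), 'moment': array([-0.0019,  0.0179,  0.0103]), 'grip_width': 0.05492131469179481}
```

Foot is about 2.6 mm below the mouth and touching nothing. I'll centre it slightly and keep going.

Call:
apply_moves([
  [-0.04,-0.08,0.05,0],
  [-0.04,-0.08,0.15,0],
  [-0.04,-0.08,0.25,0],
  [-0.04,-0.08,0.35,0],
  [-0.04,-0.08,0.45,0],
  [-0.04,-0.08,0.55,0],
  [-0.04,-0.08,0.65,0],
  [-0.04,-0.08,0.72,0],
  [-0.04,-0.08,0.79,0],
  [-0.04,-0.08,0.84,0],
])

```text
clock: 9.98
position: [0.5362, 0.0084, 0.0723]
tool_rot: [-3.142, -0.0, 2.686]
force: [0.9, 0.1, -4.3]
grip_width: 0.0547
```

```bash
python3 - <<'E'
from h import *
np.set_printoptions(precision=4,suppress=True)
print(telemetry.observe())
E
```

```text
{'clock': 9.9833, 'qpos': array([-0.2463,  0.6228,  0.1652,  1.9616, -0.1784,  0.571 ,  1.1539]), 'qd': array([ 0.0024,  0.0098, -0.0036,  0.0033, -0.0017, -0.0104,  0.0025]), 'joint_efforts': array([ -0.0132, -89.6551,   7.3836, -24.3331,   0.0144,  -0.0021,
        -0.0028]), 'position': array([0.5362, 0.0084, 0.0723]), 'tool_rot': array([-3.1415, -0.    ,  2.6858]), 'force': array([ 0.8567,  0.091 , -4.3169]), 'moment': array([ 0.0223,  0.0132, -0.0019]), 'grip_width': 0.05469333482209782}
```

Call:
apply_moves([
  [0,0,0.02,0],
  [0,0,0.04,0],
  [0,0,0.06,0],
  [0,0,0.08,0],
  [0,0,0.1,0],
  [0,0,0.11,0],
  [0,0,0.12,0],
  [0,0,0.13,0],
  [0,0,0.13,0],
  [0,0,0.13,0],
])

```text
clock: 10.82
position: [0.5364, 0.0084, 0.0715]
tool_rot: [3.141, 0.0, 2.686]
force: [-1.9, 0.7, 7.0]
grip_width: 0.0549
```

```bash
python3 - <<'E'
from h import *
np.set_printoptions(precision=4,suppress=True)
print(telemetry.observe())
E
```

```text
{'clock': 10.8167, 'qpos': array([-0.2458,  0.6243,  0.1646,  1.9618, -0.1789,  0.5687,  1.1542]), 'qd': array([ 0.0025, -0.0004, -0.0002,  0.0018, -0.001 ,  0.0006,  0.0002]), 'joint_efforts': array([  0.2204, -83.7309,   6.7381, -22.7633,  -0.1097,  -0.774 ,
         0.049 ]), 'position': array([0.5364, 0.0084, 0.0715]), 'tool_rot': array([3.1413, 0.0005, 2.6857]), 'force': array([-1.9262,  0.7409,  6.9642]), 'moment': array([-0.3111,  0.529 , -0.0335]), 'grip_width': 0.05488475331127667}
```

Force stepped up about 12 N at a foot height of about 6 mm, which is the floor. I'll release to let it settle, then look.

Call:
apply_moves([
  [0,0,0,0],
  [0,0,0,0],
  [0,0,0,0],
  [0,0,0,0],
  [0,0,0,0],
  [0,0,0,0],
  [0,0,0,0],
  [0,0,0,0],
  [0,0,0,0],
  [0,0,0,0],
], claw=0)

```text
clock: 11.65
position: [0.5362, 0.0084, 0.0711]
tool_rot: [-3.142, 0.0, 2.686]
force: [0.4, 0.2, -0.8]
grip_width: 0.0856
```

```bash
python3 - <<'E'
from h import *
np.set_printoptions(precision=4,suppress=True)
s=telemetry.observe();print(s["position"],s["force"],s["moment"],s["grip_width"])
f=cams.grab_frame("scene")
cv2.imwrite("pics/i.png",cv2.resize(f["color"][135:245,150:280],(780,660)[:2],interpolation=cv2.INTER_CUBIC)[:600,:,::-1])
E
```

```text
[0.5362 0.0084 0.0711] [ 0.3952  0.1874 -0.8061] [-0.0102 -0.0146 -0.0023] 0.08562275861302522
```

View pics/i.png

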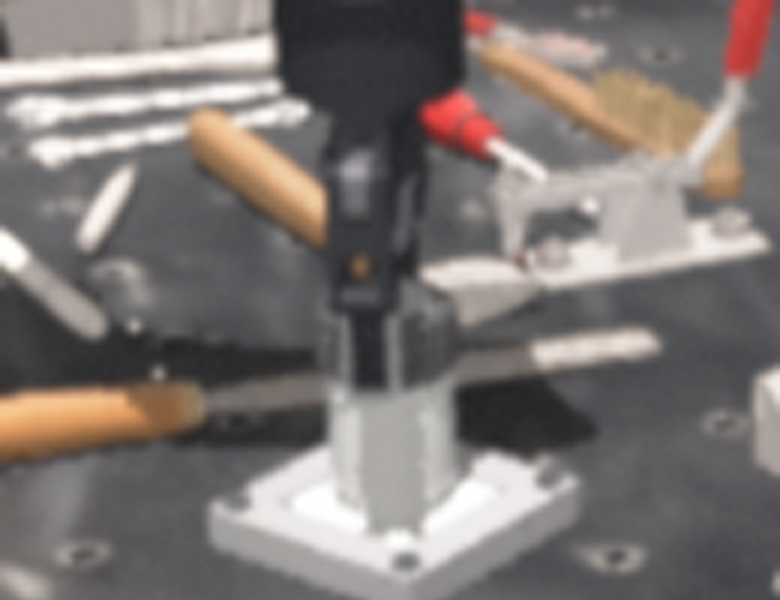

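The foot sits flush in the pocket: its face at (390,510) is level with the plate top, and the canister is upright. I'll regrip and turn.

Call:
apply_moves([
  [0,0,0,0],
  [0,0,0,0],
  [0,0,0,0],
  [0,0,0,0],
  [0,0,0,0],
  [0,0,0,0],
  [0,0,0,0],
  [0,0,0,0],
  [0,0,0,0],
  [0,0,0,0],
], claw=1, force=100)

```text
clock: 12.53
position: [0.5365, 0.0086, 0.0715]
tool_rot: [3.141, 0.001, 2.686]
force: [-0.1, 1.0, 9.9]
grip_width: 0.0547
```

Call:
apply_moves([
  [0,0,0,0.04],
  [0,0,0.01,0.12],
  [0,0,0.02,0.2],
  [0,0,0.02,0.28],
  [0,0,0.03,0.36],
  [0,0,0.035,0.44],
  [0,0,0.04,0.51],
  [0,0,0.045,0.57],
  [0,0,0.05,0.62],
  [0,0,0.05,0.66],
])

```text
clock: 13.37
position: [0.5368, 0.0091, 0.0711]
tool_rot: [3.14, -0.0, 2.024]
force: [0.6, 3.5, 8.4]
grip_width: 0.0548
```

```bash
cat > t.py <<'E'
from h import *
np.set_printoptions(precision=4,suppress=True)
s=telemetry.observe()
for k in("clock","qpos","joint_efforts","position","tool_rot","force","moment","grip_width"):print(k,s[k])
E
python3 t.py
```

```text
clock 13.3667
qpos [-0.3725  0.6498  0.342   1.968  -0.3779  0.5842  0.6761]
joint_efforts [  3.0692 -81.5413  11.9088 -19.9943   0.8366  -0.4331   0.6978]
position [0.5368 0.0091 0.0711]
tool_rot [ 3.1403 -0.0002  2.0237]
force [0.6157 3.453  8.3982]
moment [0.7357 0.1512 0.0763]
grip_width 0.05477522025563776
```

Call:
apply_moves([
  [0,0,0,0.04],
  [0,0,0.005,0.08],
  [0,0,0.01,0.12],
  [0,0,0.01,0.16],
  [0,0,0.015,0.19],
  [0,0,0.015,0.22],
  [0,0,0.02,0.24],
  [0,0,0.02,0.26],
  [0,0,0.02,0.28],
  [0,0,0.025,0.3],
])

```text
clock: 14.2
position: [0.5369, 0.0092, 0.0709]
tool_rot: [3.14, -0.001, 1.725]
force: [1.5, 4.1, 9.5]
grip_width: 0.0548
```

```bash
python3 t.py
```

```text
clock 14.2
qpos [-0.4273  0.6666  0.4213  1.9707 -0.4672  0.5983  0.4606]
joint_efforts [  3.0876 -80.8126  14.3819 -18.9712   0.9712  -0.366    0.4542]
position [0.5369 0.0092 0.0709]
tool_rot [ 3.1401 -0.0008  1.7255]
force [1.4593 4.127  9.4799]
moment [1.0513 0.0293 0.1195]
grip_width 0.05478102650271147
```

Free-running torque reads 0.12 N m, as expected. From here I'll creep 0.12 rad per call.

Call:
apply_moves([
  [0,0,0,0.012],
  [0,0,0,0.024],
  [0,0,0,0.036],
  [0,0,0,0.048],
  [0,0,0.005,0.06],
  [0,0,0.005,0.072],
  [0,0,0.005,0.084],
  [0,0,0.01,0.096],
  [0,0,0.01,0.108],
  [0,0,0.01,0.12],
])

```text
clock: 15.03
position: [0.537, 0.0092, 0.0708]
tool_rot: [3.14, -0.001, 1.606]
force: [1.1, 5.6, 9.2]
grip_width: 0.0545
```

```bash
python3 t.py|egrep "tool|mom|force|clock"
```

```text
clock 15.0333
tool_rot [ 3.1401 -0.001   1.6059]
force [1.0554 5.5715 9.2307]
moment [ 1.0967 -0.0693  0.0406]
```

Call:
apply_moves([
  [0,0,0,0.012],
  [0,0,0,0.024],
  [0,0,0,0.036],
  [0,0,0,0.048],
  [0,0,0.005,0.06],
  [0,0,0.005,0.072],
  [0,0,0.005,0.084],
  [0,0,0.01,0.096],
  [0,0,0.01,0.108],
  [0,0,0.01,0.12],
])

```text
clock: 15.87
position: [0.537, 0.0093, 0.0707]
tool_rot: [3.14, -0.001, 1.486]
force: [1.4, 5.4, 9.7]
grip_width: 0.0546
```

```bash
python3 t.py|egrep "tool|mom|force|clock"
```

```text
clock 15.8667
tool_rot [ 3.1401 -0.0013  1.486 ]
force [1.4335 5.3584 9.7195]
moment [ 1.1696 -0.2059  0.0956]
```

Call:
apply_moves([
  [0,0,0,0.012],
  [0,0,0,0.024],
  [0,0,0,0.036],
  [0,0,0,0.048],
  [0,0,0.005,0.06],
  [0,0,0.005,0.072],
  [0,0,0.005,0.084],
  [0,0,0.01,0.096],
  [0,0,0.01,0.108],
  [0,0,0.01,0.12],
])

```text
clock: 16.7
position: [0.5371, 0.0093, 0.0706]
tool_rot: [3.14, -0.001, 1.367]
force: [2.5, 5.5, 9.8]
grip_width: 0.0549
```

```bash
python3 t.py|egrep "tool|mom|force|clock"
```

```text
clock 16.7
tool_rot [ 3.1402 -0.0014  1.3669]
force [2.5441 5.5122 9.7977]
moment [ 1.1693 -0.1869  0.769 ]
```

The lid bit: torque jumped to 0.77 N m, inside the band and near the 0.8 aim. I'll stop turning, release and retreat.

Call:
apply_moves([
  [0,0,0,0],
  [0,0,0,0],
  [0,0,0,0],
  [0,0,0,0],
  [0,0,0,0],
  [0,0,0,0],
  [0,0,0,0],
  [0,0,0,0],
  [0,0,0,0],
  [0,0,0,0],
], claw=0)

```text
clock: 17.53
position: [0.5362, 0.0084, 0.0701]
tool_rot: [3.142, 0.0, 1.366]
force: [-1.4, -1.0, -0.2]
grip_width: 0.0854
```

Call:
apply_moves([
  [0,0,-0.5,0],
  [0,0,-1.5,0],
  [0,0,-3,0],
  [0,0,-5,0],
  [0,0,-7,0],
  [0,0,-9,0],
  [0,0,-11,0],
  [0,0,-13,0],
  [0,0,-14,0],
  [0,0,-14,0],
])

```text
clock: 18.37
position: [0.537, 0.0084, 0.2124]
tool_rot: [3.139, -0.002, 1.366]
force: [0.1, -0.2, -0.3]
grip_width: 0.0855
```

```bash
python3 t.py; python3 - <<'E'
from h import *
f=cams.grab_frame("scene")
cv2.imwrite("pics/j.png",cv2.resize(f["color"][125:265,140:350],(780,520),interpolation=cv2.INTER_CUBIC)[:,:,::-1])
E
```

```text
clock 18.3667
qpos [-0.6272  0.4929  0.6988  1.8805 -0.3979  0.9073  0.0572]
joint_efforts [ -0.8944 -72.7639  15.2697 -32.0892   0.551    1.0096  -0.4622]
position [0.537  0.0084 0.2124]
tool_rot [ 3.1386 -0.0015  1.3657]
force [ 0.0521 -0.1537 -0.2704]
moment [0.0315 0.0122 0.0456]
grip_width 0.08546768888427074
```

View pics/j.png

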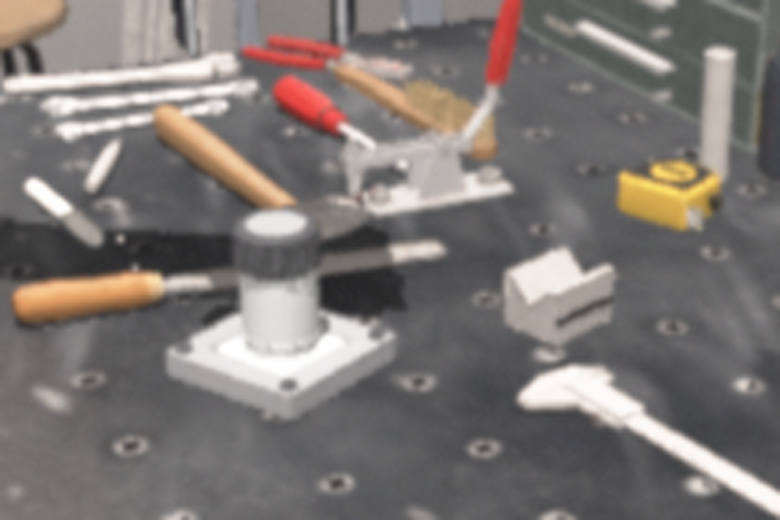

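The canister stands upright and seated at (280,290) in the plate with its lid on. The V-block, calliper and file are where they were, and the gripper is clear.

```bash
python3 -c "from h import *;print(workorder.job_done())"
```

```text
the job is handed in; nothing more can be done
None
```

The canister is standing in the square pocket with its lid screwed down snug. I let go, raised the gripper clear and handed the job in at about 18.4 s on the robot's clock.

- **Seating:** The wrist force stepped up when the foot was about 6 mm above the table, which is the pocket floor. After release the picture showed the foot level with the plate top and the canister upright.
- **Lid:** It ran free at about 0.04–0.12 N m and bit after roughly 1.2 rad of clockwise turning. I stopped at a reading of 0.77 N m, inside the 0.6–1.05 band. The moment reading wanders by about 0.05 N m, and torque can't be re-checked once turning stops, so this single reading is the evidence for snug.
- **Bystanders:** The last picture showed the calliper, file and V-block in place. The chuck key was outside that crop, so I didn't re-check it, but the arm never went near it.
- **Disagreements:** Grip width on the lid read 54.8 mm against a nominal 57 mm, though the grip held. The scene camera was offset by about 1.5 px, the same for plate and canister, so it cancelled out.

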